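# Peel a stuck rinsing tray off the pile and hold it over the light box

### The job

The nested off-white rinsing trays have stuck together: take the top one by its rim near a corner and peel it off, tipping that corner up by about two centimetres while the opposite corner still rests on the pile, then lift it away and leave the other trays where they stand. Hold it level and the right way up, centred over the lit light box with its bottom about ten centimetres above the glass, so that it can be checked for cracks, and finish while still holding it there in the gripper, steady and touching nothing else. Leave the jar, the pliers and the roll of copper foil alone.

Things in the scene. Friction and masses are not known exactly. Their poses are not given: they have to be found in the camera images.
- top_tray: top one of five equal nested off-white trays, open upward, 150 mm along its x, 200 along its y, 46 high, 0.13 to 0.2 kg. Origin: centre of its floor's underside. Rim: solid upright band all round, 10 mm wide, 16 mm high (30 to 46 mm above the origin), corners rounded by 14. Inside, a step 14 mm below its top, then walls sloping in to the floor. At the start its rim top is 110 mm above the bench
- second_tray: next tray down, equal and with the same axes, loose, 0.16 kg; must stay on the pile. Origin: centre of its floor's underside, 48 mm above the bench. The top tray's rim sits straight on its rim, flush outside, so a finger more than 16 mm below the top rim grips both. Springy nubs inside its walls, near the corners, cling to the top tray over the first 8 mm of rise: 1 to 2 N a corner
- lower_stack: the bottom three nested trays, one piece, 150 x 200 mm outside, rim top 78 mm high, 0.48 kg, standing loose on the bench, clinging to the second tray a little harder than that does to the top one. Origin: centre of the underside of the bottom floor, on the bench; same axes as the trays
- light_box: low wooden light box with a glowing opal glass top, 200 mm along its own x, 240 mm along its own y, 45 mm high, fixed to the bench. Origin: centre of its underside, on the bench; z up
- glass (a point): centre of the light box's opal glass, on the glass, 44 mm above the bench; the axes are those of the light box; the glass is 174 x 214 mm
- jar: bystander: small screw-top glass jar of whiting, 66 mm across, 88 mm high. Origin: centre of its underside
- pliers: bystander: grozing pliers lying flat, about 160 mm long, 50 mm wide and 15 mm high, jaws to their own +x. Origin: middle of their length, on the bench
- foil_roll: bystander: roll of copper foil lying flat, 72 mm across, 12 mm high. Origin: centre of its underside
- corner_pp (a point): the +x +y corner (in the top tray's own axes) of the top tray, on the underside of its rim, 6 mm in from both outer faces, 30 mm above the tray's origin; it moves with the top tray and when seated lies 46 mm above the second tray's origin
- corner_pm (a point): the +x -y corner (in the top tray's own axes) of the top tray, on the underside of its rim, 6 mm in from both outer faces, 30 mm above the tray's origin; it moves with the top tray and when seated lies 46 mm above the second tray's origin
- corner_mp (a point): the -x +y corner (in the top tray's own axes) of the top tray, on the underside of its rim, 6 mm in from both outer faces, 30 mm above the tray's origin; it moves with the top tray and when seated lies 46 mm above the second tray's origin
- corner_mm (a point): the -x -y corner (in the top tray's own axes) of the top tray, on the underside of its rim, 6 mm in from both outer faces, 30 mm above the tray's origin; it moves with the top tray and when seated lies 46 mm above the second tray's origin
Things that resemble listed ones, but are neither listed nor needed, are in the scene too. Leave any blue or pink look-alike of the top_tray alone.

How it is judged:
On the way:
1. the top tray is peeled: one of its corners stands at least 12 mm off the second tray while the diagonally opposite corner is still within 5 mm of its seat (((z of corner_pp in the frame of second_tray above 0.058 m and z of corner_mm in the frame of second_tray below 0.051 m) or (z of corner_pm in the frame of second_tray above 0.058 m and z of corner_mp in the frame of second_tray below 0.051 m) or (z of corner_mp in the frame of second_tray above 0.058 m and z of corner_pm in the frame of second_tray below 0.051 m) or (z of corner_mm in the frame of second_tray above 0.058 m and z of corner_pp in the frame of second_tray below 0.051 m))), for 0.05 s.
At the end, for the whole second after the job is handed in: Gripper holds the top tray still, right way up, level within 10 degrees, centred over the glass within 35 mm, its bottom 60 to 150 mm above it, touching nothing else. The other trays are still nested, upright, within 30 mm of their place; jar, pliers and foil roll moved less than 30 mm (horizontal distance between top_tray and glass below 0.035 m and z of top_tray in the frame of glass between 0.06 and 0.15 m and angle between top_tray's own z axis and vertical below 0.17 rad and contact force between top_tray and the fingers above 1 N and contact force between top_tray and light_box below 0.1 N and contact force between top_tray and second_tray below 0.1 N and contact force between top_tray and jar below 0.1 N and linear speed of top_tray below 0.03 m/s and angular speed of top_tray below 0.2 rad/s and distance of each of second_tray, lower_stack, jar, pliers, foil_roll from where it was at the start of the episode below 0.03 m and z of second_tray in the frame of lower_stack below 0.053 m and angle between each of second_tray, lower_stack's own z axis and vertical below 0.08 rad); the arm keeps its last pose, push and grip.
It fails at once if the second tray is pulled up with the top one, by more than 12 mm (z of second_tray in the frame of lower_stack above 0.06 m).
It fails at once if the pile left behind is shifted or lifted by more than 30 mm (distance of any of second_tray, lower_stack from where it was at the start of the episode above 0.03 m).
It fails at once if the jar moved by more than 30 mm (distance of jar from where it was at the start of the episode above 0.03 m).
It fails at once if the pliers moved by more than 30 mm (distance of pliers from where it was at the start of the episode above 0.03 m).
It fails at once if the roll of copper foil moved by more than 30 mm (distance of foil_roll from where it was at the start of the episode above 0.03 m).
It also fails if it takes over 48 s, if anything falls off the work surface, if the arm or the gripper's body presses on something with over 40 N, if the wrist force passes 120 N, or if a joint passes its speed limit or range.

### The arm

A 7-joint arm with a two-finger parallel gripper is mounted at the origin on the work surface. World frame = base frame: x ahead of the robot, y to its left, z up, the work surface at z = 0. Lengths are in m, angles in rad, forces in N, time in s.
With the tool pointing down it reaches from about 0.425 to 0.925 m from the base axis. Payload 6.8 kg.
Tool frame: the origin (TCP) lies on the front face of the gripper's body, between the roots of the fingers; the fingertips stand 73 mm ahead of it and the grasp point (between the pads) lies 54 mm ahead of it; z points along the fingers, y is the line along which they close (so a half turn about z gives the same grasp; the last joint's range is limited). The gripper opens to 85 mm and grips with 20 to 120 N. Pads are 22 mm wide; open, the fingers measure 114 mm over their backs; the gripper's body (76 mm by 85 mm) begins 54 mm behind the grasp point. The pads swing forward as they close: fully open they stand 13 mm farther back than shut.
Start: joints at [-1.256, 0.477, 0.022, 1.555, -0.011, 1.109, -0.083], TCP at [0.277, 0.616, 0.304] pointing down, gripper open.
Joint ranges: [-2.96, 2.96], [-0.34, 2.1], [-1.41, 1.46], [0.24, 2.44], [-1.37, 4.51], [0.17, 1.92], [-2.96, 2.96]. Speed limits (rad/s): [2.39, 2.39, 3.14, 3.14, 3.14, 3.14, 3.14].

### API

Orientations are given as a unit quaternion [w, x, y, z].
In Python, from station import bot, optics gives the robot as it stands.
- The arm moves only by the tool drive_tool, never from a script. Its argument "deltas" is a list of rows, each an object with "gripper": the closure in counts, from 0 (fully open) to 255 (shut); "offset": the shift along the tool's x, y, z in units of 1000 mm (1.0 is 1000 mm), a list of three; "angular": the turn, a rotation vector about the tool's x, y, z in units of 45 degrees (1.0 is 45 degrees), a list of three. In form: [{"gripper": gripper, "offset": [dx, dy, dz], "angular": [rx, ry, rz]}, ...]. A call has 1 to 5 rows; each row is the pose to reach, as a shift and turn from the pose commanded when the call began, along the tool's axes at that moment; what a row does not reach only later rows make up. A row lasts 1/10 s, in which the tool goes at most 50 mm and 8.59 degrees, less where a joint would pass 70% of its speed; a pose out of reach is approached as far as the arm can. A call with a number of a shift or a turn outside -1 to 1 is refused whole. A call with a gripper value outside its range is refused whole. The fingers move at their own pace and stop on an object; "grip_force" is the grip in N (left out, the last holds). Time passes only in rows, so rows that repeat a pose let the fingers close. It gives the time, the measured TCP pose, the force, the opening and the grip force at its end, in the units of the state.
- bot.get_obs(): the state, without advancing time (a new reading comes with each control period).
- optics.read_camera(name): name is "side" or "top"; returns the picture (384x512x3 uint8, blue, green, red); there is no depth.
- optics.camera_model(name): a dict with "fx", "fy", "cx", "cy" (pixels), "cam_to_world" (4x4, takes a point from camera to world coordinates). Camera axes: x right, y up, looking along -z (the intrinsics and any distortion apply to the point x, -y, -z); pixel columns grow to the right and rows downward; lengths in m; the calibration is good to about 2 mm. A picture is of the moment at which its call begins. camera_model takes no time and is no camera call.
- bot.hand_in(): hands the job in; it is judged then, once.
The state is a dict: "t": time; "q": joint angles; "joint_vel": joint speeds; "joint_torque": joint torques, N m; "eef_pos": TCP position; "tool_rot": TCP orientation; "contact_force": force on the tool from outside, world axes, zero at the start; "torque": the same for the moment, N m; "gripper_width": opening from 0.0 (shut) to 1.0 (fully open); "grasp_force": force on a finger pad.
Only numpy, scipy, OpenCV 4.12 (cv2) and the standard library are available. Lean on these libraries where they do the work, as an engineer would, in place of code of your own. Each camera call takes 0.05 s, during which the arm holds its last target. There are 200 camera calls.

## Working session

There is one attempt and no reset: what is moved stays moved. The work goes in short steps, Python scripts to look and compute and a tool call to move; the robot and the scene stay as the last step left them, time stands still between calls to the robot, and variables do not carry over. Pictures are saved under pics/ and viewed, at most 10 in all, crops included, and the job is handed in when it is done.

Besides the shell and the picture viewer there is one more tool, called after "Request:" by a JSON object that holds its "op" and its "data", one argument or row to a line. drive_tool: Moves the arm, as the interface text tells. Its arguments: {"type":"object","properties":{"deltas":{"type":"array"},"grip_force":{"type":"number"}},"required":["deltas"]}

```bash
mkdir -p pics; python3 - <<'E'
from station import bot, optics
import cv2,numpy as np
np.set_printoptions(precision=4,suppress=True)
for n in("top","side"):
    cv2.imwrite(f"pics/{n}0.png",optics.read_camera(n)); m=optics.camera_model(n); print(n,m)
o=bot.get_obs();print(o)
E
```

```text
top {'fx': 346.91799892662203, 'fy': 346.91799892662203, 'cx': 257.7405300674822, 'cy': 189.84744583166514, 'cam_to_world': array([[-0.0139,  0.9871, -0.1594,  0.3977],
       [-0.9999, -0.0138,  0.0017, -0.0237],
       [-0.0005,  0.1594,  0.9872,  0.9312],
       [ 0.    ,  0.    ,  0.    ,  1.    ]])}
side {'fx': 463.0529578306618, 'fy': 463.0529578306618, 'cx': 249.7560516463774, 'cy': 191.1229744262979, 'cam_to_world': array([[ 0.6819,  0.5346, -0.4993, -0.0209],
       [-0.7313,  0.514 , -0.4484, -0.5291],
       [ 0.0169,  0.6708,  0.7414,  0.9318],
       [ 0.    ,  0.    ,  0.    ,  1.    ]])}
{'t': 0.1, 'q': array([-1.2561,  0.4777,  0.0224,  1.5563, -0.0115,  1.1093, -0.0831]), 'joint_vel': array([-0.0009, -0.0028,  0.0001, -0.0034, -0.0017,  0.0009,  0.0013]), 'joint_torque': array([  0.0041, -59.7761,   1.6136, -28.1955,   0.0128,   0.005 ,
         0.    ]), 'eef_pos': array([0.2768, 0.6152, 0.303 ]), 'tool_rot': array([-0.0001,  0.2098,  0.9777, -0.0008]), 'contact_force': array([ 0.3883,  0.1719, -0.202 ]), 'torque': array([ 0.0102,  0.0374, -0.0154]), 'grasp_force': 0.0, 'gripper_width': 0.9992092965952232}
```

View pics/top0.png

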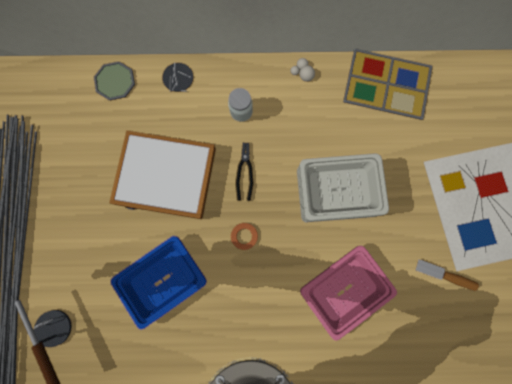

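View pics/side0.png

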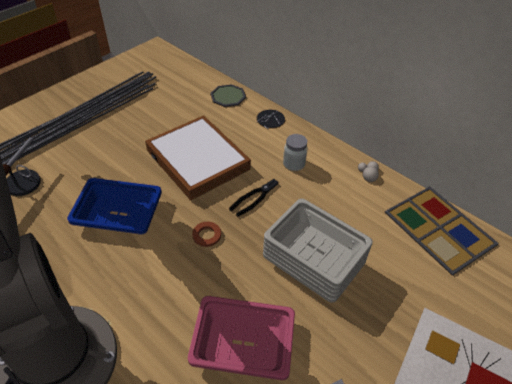

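The off-white pile is at top (343,187) and side (318,245). Its look-alikes are the blue tray at top (158,282) and the pink tray at top (348,292), and the light-box glass at (163,174) is also pale. I choose the off-white pile of five. The jar is at (240,104), the pliers at (245,170) and the foil at (245,236).

```bash
cat > h.py <<'E'
from station import bot, optics
import cv2,numpy as np
np.set_printoptions(precision=4,suppress=True)
def ray(n,uv,z):
    m=optics.camera_model(n);T=np.array(m["cam_to_world"])
    uv=np.atleast_2d(uv).astype(float)
    d=np.c_[(uv[:,0]-m["cx"])/m["fx"],-(uv[:,1]-m["cy"])/m["fy"],-np.ones(len(uv))]@T[:3,:3].T
    return T[:3,3]+d*((z-T[2,3])/d[:,2])[:,None]
def proj(n,P):
    m=optics.camera_model(n);T=np.array(m["cam_to_world"])
    c=(np.atleast_2d(P)-T[:3,3])@T[:3,:3]
    return np.c_[m["cx"]-m["fx"]*c[:,0]/c[:,2],m["cy"]+m["fy"]*c[:,1]/c[:,2]]
E
python3 - <<'E'
from h import *
im=cv2.imread("pics/top0.png");hsv=cv2.cvtColor(im,cv2.COLOR_BGR2HSV)
mask=((hsv[...,1]<50)&(hsv[...,2]>110)).astype(np.uint8)
box={"tray":(285,140,405,235,.11),"glass":(95,120,225,230,.044)}
for k,(a,b,c,d,z) in box.items():
    m=np.zeros_like(mask);m[b:d,a:c]=mask[b:d,a:c]
    cs,_=cv2.findContours(m,0,cv2.CHAIN_APPROX_NONE);ct=max(cs,key=cv2.contourArea)
    w=ray("top",ct[:,0]+0.0,z)[:,:2]
    r=cv2.minAreaRect((w*1000).astype(np.float32));print(k,r,cv2.boxPoints(r))
    cv2.drawContours(im,[ct],-1,(0,0,255),1)
    p=proj("top",np.c_[cv2.boxPoints(r)/1000,np.full(4,z)]);cv2.polylines(im,[p.round().astype(int)],True,(0,255,0),1)
s=cv2.imread("pics/side0.png")
cr=np.hstack([cv2.resize(im[140:240,290:400],None,fx=4,fy=4,interpolation=2),cv2.resize(s[190:310,260:375],None,fx=3.333,fy=3.333,interpolation=2)[:400]])
print(cr.shape)
cv2.imwrite("pics/c1.png",cr)
E
```

```text
tray ((535.0234375, -227.03842163085938), (152.1418914794922, 209.20193481445312), 3.7098309993743896) [[ 452.3438 -127.5787]
 [ 465.8799 -336.3423]
 [ 617.7031 -326.4981]
 [ 604.1669 -117.7346]]
glass ((589.2186279296875, 224.22500610351562), (216.09295654296875, 175.91993713378906), 79.7626724243164) [[483.4563 133.5314]
 [656.5756 102.2659]
 [694.981  314.9186]
 [521.8616 346.1841]]
(400, 823, 3)
```

View pics/c1.png

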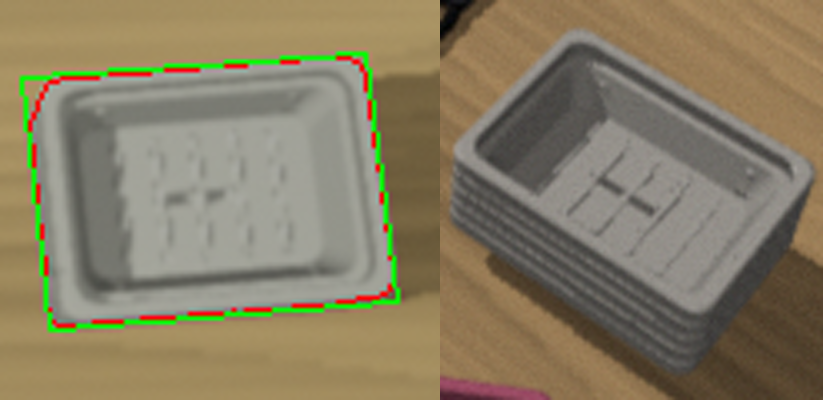

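Left half of the crop: the rim outline is clean, but the left side includes some of the lower pile. Right half: five nested off-white trays with nothing touching them, so the choice holds. I'll fit single clean edges in both views for the pose.

```bash
python3 - <<'E'
from h import *
c0=np.array([.536,-.231]);th=np.radians(3.7)
def fit(n,z,ax,sg,hw,hl,box):
    im=cv2.imread(f"pics/{n}0.png");hsv=cv2.cvtColor(im,cv2.COLOR_BGR2HSV)
    m=((hsv[...,1]<50)&(hsv[...,2]>85)).astype(np.uint8);k=np.zeros_like(m);a,b,c,d=box;k[b:d,a:c]=m[b:d,a:c]
    ct=max(cv2.findContours(k,0,cv2.CHAIN_APPROX_NONE)[0],key=cv2.contourArea)[:,0]
    w=ray(n,ct,z)[:,:2]-c0
    ex=np.array([np.cos(th),np.sin(th)]);ey=np.array([-ex[1],ex[0]]);l=np.c_[w@ex,w@ey]
    s=l[(abs(l[:,ax]-sg*hw)<.012)&(abs(l[:,1-ax])<hl)]
    p=np.polyfit(s[:,1-ax],s[:,ax],1);print(n,"xy"[ax],sg,len(s),"offset mm",p[1]*1e3,"slope deg",np.degrees(np.arctan(p[0])),"rms",1e3*np.std(s[:,ax]-np.polyval(p,s[:,1-ax])))
T=(285,140,405,235);S=(255,190,380,310)
fit("top",.11,0,1,.075,.075,T);fit("top",.11,1,-1,.1,.05,T);fit("side",.11,0,1,.075,.075,S);fit("side",.11,1,1,.1,.05,S)
fit("top",.11,0,-1,.075,.075,T);fit("top",.11,1,1,.1,.05,T)
E
```

```text
top x 1 61 offset mm 74.0158670061842 slope deg -0.32265738712480496 rms 0.7206189917228624
top y -1 41 offset mm -99.2985107300593 slope deg 0.06631854802751151 rms 0.6800572879819654
side x 1 56 offset mm 72.23904284635792 slope deg -0.27641799428660135 rms 0.8066915901150371
side y 1 27 offset mm 95.47014908895243 slope deg 0.004512360891612934 rms 0.45935777686291707
top x -1 63 offset mm -75.52078021559626 slope deg -0.1399923117382551 rms 0.6855979049990083
top y 1 41 offset mm 107.26406410177111 slope deg 0.5051378494210292 rms 0.6721513378196506
```

```bash
cat >> h.py <<'E'
from scipy.spatial.transform import Rotation as Rn
def R0(o): return Rn.from_quat(o["tool_rot"],scalar_first=True)
def go(p,yaw=None,R=None):
    "print offset and angular to reach TCP p, tool down with y axis at yaw deg (or rotation R)"
    o=bot.get_obs();r=R0(o)
    if R is None:
        a=np.radians(yaw);y=np.array([np.cos(a),np.sin(a),0]);z=np.array([0,0,-1.]);R=Rn.from_matrix(np.c_[np.cross(y,z),y,z])
    print("t",o["t"],"p",o["eef_pos"],"q",o["q"],"\noff",r.inv().apply(np.array(p)-o["eef_pos"]),"ang",np.degrees((r.inv()*R).as_rotvec())/45)
E
python3 -c "
from h import *
go([.55,.1,.30],35); go([.469,-.303,.215],3.9)"
```

```text
t 0.1 p [0.2768 0.6152 0.303 ] q [-1.2561  0.4777  0.0224  1.5563 -0.0115  1.1093 -0.0831] 
off [-0.4605 -0.3577  0.0037] ang [-0.002   0.0007  0.6839]
t 0.1 p [0.2768 0.6152 0.303 ] q [-1.2561  0.4777  0.0224  1.5563 -0.0115  1.1093 -0.0831] 
off [-0.552  -0.7583  0.0893] ang [-0.0018  0.0013  1.375 ]
```

Request:
{"op": "drive_tool", "data": {
  "deltas": [
    {"gripper": 255,"offset": [-0.46,-0.358,0],"angular": [0,0,0.684]},
    {"gripper": 255,"offset": [-0.46,-0.358,0],"angular": [0,0,0.684]},
    {"gripper": 255,"offset": [-0.46,-0.358,0],"angular": [0,0,0.684]},
    {"gripper": 255,"offset": [-0.46,-0.358,0],"angular": [0,0,0.684]},
    {"gripper": 255,"offset": [-0.46,-0.358,0],"angular": [0,0,0.684]}
  ],
  "grip_force": 20
}}

```text
t: 0.6
eef_pos: [0.3943, 0.3925, 0.3036]
tool_rot: [-0.0, 0.463, 0.886, -0.0]
contact_force: [1.0, 0.8, 0.4]
gripper_width: 0.142
grasp_force: 0.0
```

```bash
python3 -c "
from h import *
go([.55,.1,.30],35)"
```

```text
t 0.6 p [0.3943 0.3925 0.3036] q [-1.0561  0.2832  0.196   1.8536 -0.0642  1.0114 -0.2252] 
off [-0.329  -0.0394  0.0037] ang [-0.0006  0.0003 -0.0032]
```

Request:
{"op": "drive_tool", "data": {
  "deltas": [
    {"gripper": 255,"offset": [-0.33,-0.04,0],"angular": [0,0,0]},
    {"gripper": 255,"offset": [-0.33,-0.04,0],"angular": [0,0,0]},
    {"gripper": 255,"offset": [-0.33,-0.04,0],"angular": [0,0,0]},
    {"gripper": 255,"offset": [-0.33,-0.04,0],"angular": [0,0,0]},
    {"gripper": 255,"offset": [-0.33,-0.04,0],"angular": [0,0,0]}
  ]
}}

```text
t: 1.1
eef_pos: [0.5119, 0.1721, 0.3038]
tool_rot: [-0.0, 0.462, 0.887, -0.0]
contact_force: [1.7, 0.9, -0.3]
gripper_width: -0.003
grasp_force: 0.0
```

```bash
python3 -c "
from h import *
go([.469,-.303,.23],3.9)"
```

```text
t 1.1 p [0.5119 0.1721 0.3038] q [-0.7079  0.2592  0.3218  1.8967 -0.0967  1.0007  0.2671] 
off [-0.3645 -0.3077  0.0738] ang [-0.0002 -0.0002  0.6912]
```

Request:
{"op": "drive_tool", "data": {
  "deltas": [
    {"gripper": 255,"offset": [-0.364,-0.308,0.074],"angular": [0,0,0.691]},
    {"gripper": 255,"offset": [-0.364,-0.308,0.074],"angular": [0,0,0.691]},
    {"gripper": 255,"offset": [-0.364,-0.308,0.074],"angular": [0,0,0.691]},
    {"gripper": 255,"offset": [-0.364,-0.308,0.074],"angular": [0,0,0.691]},
    {"gripper": 255,"offset": [-0.364,-0.308,0.074],"angular": [0,0,0.691]}
  ]
}}

```text
t: 1.6
eef_pos: [0.4883, -0.0737, 0.2652]
tool_rot: [-0.0, 0.683, 0.73, 0.0]
contact_force: [1.6, -0.2, 0.3]
gripper_width: -0.004
grasp_force: 0.0
```

```bash
python3 -c "
from h import *
go([.469,-.303,.23],3.9)"
```

```text
t 1.6 p [ 0.4883 -0.0737  0.2652] q [-0.4296  0.2412  0.5311  2.0485 -0.1564  0.8902  0.2535] 
off [-0.2275 -0.0343  0.0352] ang [-0.     -0.0001 -0.0029]
```

Request:
{"op": "drive_tool", "data": {
  "deltas": [
    {"gripper": 255,"offset": [-0.2275,-0.0343,0.035],"angular": [0,0,0]},
    {"gripper": 255,"offset": [-0.2275,-0.0343,0.035],"angular": [0,0,0]},
    {"gripper": 255,"offset": [-0.2275,-0.0343,0.035],"angular": [0,0,0]},
    {"gripper": 255,"offset": [-0.2275,-0.0343,0.035],"angular": [0,0,0]},
    {"gripper": 255,"offset": [-0.2275,-0.0343,0.035],"angular": [0,0,0]}
  ]
}}

```text
t: 2.1
eef_pos: [0.4688, -0.3049, 0.23]
tool_rot: [0.0, 0.684, 0.73, -0.001]
contact_force: [0.0, 0.2, -0.4]
gripper_width: -0.001
grasp_force: 0.0
```

Request:
{"op": "drive_tool", "data": {
  "deltas": [
    {"gripper": 255,"offset": [0,0,0],"angular": [0,0,0]},
    {"gripper": 255,"offset": [0,0,0.0],"angular": [0,0,0]}
  ]
}}

```text
t: 2.3
eef_pos: [0.4697, -0.3017, 0.23]
tool_rot: [-0.001, 0.683, 0.73, -0.0]
contact_force: [-0.6, 0.4, -0.3]
gripper_width: -0.001
grasp_force: 0.0
```

```bash
python3 -c "
from h import *
go([.469,-.303,.19],3.9)
s=optics.read_camera('side');t=optics.read_camera('top')
cv2.imwrite('pics/c2.png',np.hstack([cv2.resize(t[120:240,290:400],None,fx=3.5,fy=3.5,interpolation=2),cv2.resize(s[190:310,260:375],None,fx=3.5,fy=3.5,interpolation=2)]))"
```

```text
t 2.3 p [ 0.4697 -0.3017  0.23  ] q [ 0.0152  0.4153  0.5684  1.9381 -0.2878  0.8697  0.7992] 
off [-0.0013 -0.0007  0.04  ] ang [-0.0014 -0.0006 -0.0024]
```

View pics/c2.png

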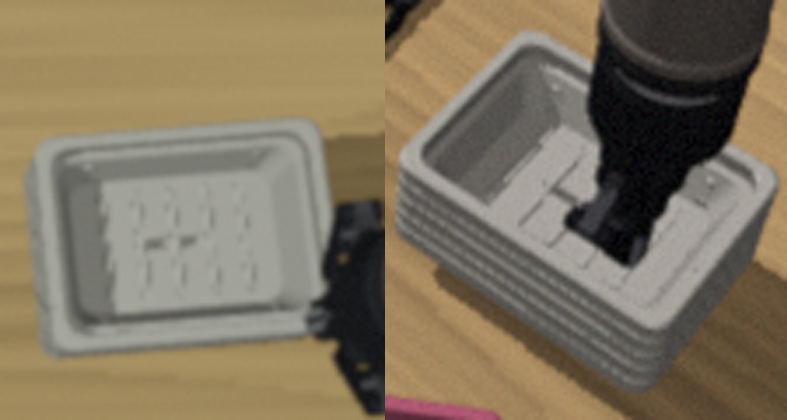

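The closed fingertips sit over the near rim by the right-hand corner, at crop (318,320), which is about top pixel (381,211). Next I touch the rim top with the shut fingers to calibrate the tip depth.

Request:
{"op": "drive_tool", "data": {
  "deltas": [
    {"gripper": 255,"offset": [-0.001,-0.001,0.025],"angular": [0,0,0]},
    {"gripper": 255,"offset": [-0.001,-0.001,0.038],"angular": [0,0,0]},
    {"gripper": 255,"offset": [-0.001,-0.001,0.04],"angular": [0,0,0]},
    {"gripper": 255,"offset": [-0.001,-0.001,0.041],"angular": [0,0,0]},
    {"gripper": 255,"offset": [-0.001,-0.001,0.042],"angular": [0,0,0]}
  ]
}}

```text
t: 2.9
eef_pos: [0.4698, -0.3023, 0.1892]
tool_rot: [0.0, 0.682, 0.731, 0.0]
contact_force: [0.6, -0.2, 0.2]
gripper_width: 0.002
grasp_force: 0.0
```

Request:
{"op": "drive_tool", "data": {
  "deltas": [
    {"gripper": 255,"offset": [0,0,0.001],"angular": [0,0,0]},
    {"gripper": 255,"offset": [0,0,0.002],"angular": [0,0,0]},
    {"gripper": 255,"offset": [0,0,0.003],"angular": [0,0,0]}
  ]
}}

```text
t: 3.2
eef_pos: [0.4694, -0.3024, 0.1858]
tool_rot: [0.0, 0.683, 0.731, 0.0]
contact_force: [0.1, -0.8, 0.7]
gripper_width: -0.002
grasp_force: 0.0
```

Request:
{"op": "drive_tool", "data": {
  "deltas": [
    {"gripper": 255,"offset": [0,0,0.001],"angular": [0,0,0]},
    {"gripper": 255,"offset": [0,0,0.002],"angular": [0,0,0]},
    {"gripper": 255,"offset": [0,0,0.003],"angular": [0,0,0]}
  ]
}}

```text
t: 3.5
eef_pos: [0.4693, -0.3024, 0.1825]
tool_rot: [0.0, 0.683, 0.731, 0.0]
contact_force: [-0.7, 0.0, 5.3]
gripper_width: -0.001
grasp_force: 2.5
```

Request:
{"op": "drive_tool", "data": {
  "deltas": [
    {"gripper": 255,"offset": [0,0,-0.02],"angular": [0,0,0]},
    {"gripper": 110,"offset": [0,0,-0.02],"angular": [0,0,0]},
    {"gripper": 110,"offset": [0,0,-0.02],"angular": [0,0,0]},
    {"gripper": 110,"offset": [0,0,-0.02],"angular": [0,0,0]},
    {"gripper": 110,"offset": [0,0,-0.02],"angular": [0,0,0]}
  ]
}}

```text
t: 4.0
eef_pos: [0.469, -0.3021, 0.2019]
tool_rot: [-0.001, 0.683, 0.731, -0.0]
contact_force: [0.1, 0.0, -0.0]
gripper_width: 0.568
grasp_force: 0.0
```

```bash
python3 -c "
from h import *
go([.469,-.303,.171],3.9)"
```

```text
t 4.0 p [ 0.469  -0.3021  0.2019] q [ 0.0361  0.4543  0.5472  1.9593 -0.3193  0.8141  0.8285] 
off [-0.0009 -0.0001  0.0309] ang [-0.0012 -0.0007  0.0001]
```

Request:
{"op": "drive_tool", "data": {
  "deltas": [
    {"gripper": 110,"offset": [0,0,0.015],"angular": [0,0,0]},
    {"gripper": 110,"offset": [0,0,0.028],"angular": [0,0,0]},
    {"gripper": 110,"offset": [0,0,0.031],"angular": [0,0,0]},
    {"gripper": 110,"offset": [0,0,0.031],"angular": [0,0,0]},
    {"gripper": 190,"offset": [0,0,0.031],"angular": [0,0,0]}
  ]
}}

```text
t: 4.5
eef_pos: [0.4693, -0.3025, 0.1714]
tool_rot: [-0.0, 0.683, 0.731, -0.0]
contact_force: [0.1, -0.3, -0.9]
gripper_width: 0.413
grasp_force: 0.0
```

Request:
{"op": "drive_tool", "data": {
  "deltas": [
    {"gripper": 200,"offset": [0,0,0],"angular": [0,0,0]},
    {"gripper": 210,"offset": [0,0,0],"angular": [0,0,0]},
    {"gripper": 220,"offset": [0,0,0],"angular": [0,0,0]},
    {"gripper": 240,"offset": [0,0,0],"angular": [0,0,0]},
    {"gripper": 255,"offset": [0,0,0],"angular": [0,0,0]}
  ]
}}

```text
t: 5.0
eef_pos: [0.4702, -0.3024, 0.172]
tool_rot: [0.001, 0.683, 0.731, 0.0]
contact_force: [2.7, 0.1, -0.2]
gripper_width: 0.11
grasp_force: 21.9
```

Request:
{"op": "drive_tool", "data": {
  "deltas": [
    {"gripper": 255,"offset": [0,0,0],"angular": [0,0,0]},
    {"gripper": 255,"offset": [0,0,0],"angular": [0,0,0]},
    {"gripper": 255,"offset": [0,0,0],"angular": [0,0,0]}
  ],
  "grip_force": 90
}}

```text
t: 5.3
eef_pos: [0.4699, -0.3024, 0.172]
tool_rot: [0.001, 0.683, 0.731, 0.0]
contact_force: [2.9, 1.9, 5.5]
gripper_width: 0.082
grasp_force: 89.4
```

```bash
python3 -c "
from h import *
o=bot.get_obs();print(o['t'],o['eef_pos'],o['gripper_width'],o['grasp_force'],o['contact_force'])
a=np.radians(3.9);ex=np.array([np.cos(a),np.sin(a),0]);ey=np.array([-ex[1],ex[0],0])
g=np.append(o['eef_pos'][:2],0.11); c=g+.07*ex+.066*ey; c[2]=.094
pp=c+.069*ex+.094*ey; d=(.069*ex+.094*ey);d/=np.linalg.norm(d)
ax=np.cross([0,0,1.],d)  # check sign: point at -d must rise
ax=ax if np.cross(ax,-d)[2]>0 else -ax
r=R0(o)
for deg in (1.4,2.8):
    Q=Rn.from_rotvec(ax*np.radians(deg)); p=pp+Q.apply(o['eef_pos']-pp)
    print(deg,'off',r.inv().apply(p-o['eef_pos']),'ang',np.degrees((r.inv()*Q*r).as_rotvec())/45,'dz',p[2]-o['eef_pos'][2])
"
```

```text
5.3 [ 0.4699 -0.3024  0.172 ] 0.08228535780432074 89.36793923377991 [2.8605 1.8749 5.521 ]
1.4 off [ 0.0016  0.0012 -0.0051] ang [ 0.0184 -0.0251 -0.    ] dz 0.005137584168146914
2.8 off [ 0.0033  0.0024 -0.0102] ang [ 0.0368 -0.0502 -0.0001] dz 0.010225535076695297
```

Request:
{"op": "drive_tool", "data": {
  "deltas": [
    {"gripper": 255,"offset": [0.0007,0.0005,-0.002],"angular": [0.0074,-0.01,0]},
    {"gripper": 255,"offset": [0.0013,0.001,-0.0041],"angular": [0.0147,-0.02,0]},
    {"gripper": 255,"offset": [0.002,0.0014,-0.0061],"angular": [0.022,-0.03,0]},
    {"gripper": 255,"offset": [0.0026,0.0019,-0.0082],"angular": [0.0294,-0.04,0]},
    {"gripper": 255,"offset": [0.0033,0.0024,-0.0102],"angular": [0.0368,-0.0502,0]}
  ]
}}

```text
t: 5.8
eef_pos: [0.4711, -0.2987, 0.1817]
tool_rot: [0.004, 0.682, 0.731, -0.025]
contact_force: [1.3, -0.2, -1.1]
gripper_width: 0.081
grasp_force: 88.4
```

Request:
{"op": "drive_tool", "data": {
  "deltas": [
    {"gripper": 255,"offset": [0.0007,0.0005,-0.002],"angular": [0.0074,-0.01,0]},
    {"gripper": 255,"offset": [0.0013,0.001,-0.0041],"angular": [0.0147,-0.02,0]},
    {"gripper": 255,"offset": [0.002,0.0014,-0.0061],"angular": [0.022,-0.03,0]},
    {"gripper": 255,"offset": [0.0026,0.0019,-0.0082],"angular": [0.0294,-0.04,0]},
    {"gripper": 255,"offset": [0.0033,0.0024,-0.0102],"angular": [0.0368,-0.0502,0]}
  ]
}}

```text
t: 6.3
eef_pos: [0.4736, -0.2951, 0.1919]
tool_rot: [0.009, 0.682, 0.73, -0.049]
contact_force: [0.8, 0.2, -0.8]
gripper_width: 0.083
grasp_force: 88.6
```

```bash
python3 -c "
from h import *
s=optics.read_camera('side')
cv2.imwrite('pics/c3.png',cv2.resize(s[170:310,240:390],None,fx=4,fy=4,interpolation=2))
o=bot.get_obs();print(o['t'],o['eef_pos'],o['gripper_width'],o['grasp_force'],o['contact_force'],o['torque'])
"
```

```text
6.35 [ 0.474  -0.2948  0.1921] 0.08380205977622628 88.57568264007568 [ 0.8914 -0.0143 -0.7659] [ 0.0843 -0.0367  0.0709]
```

View pics/c3.png

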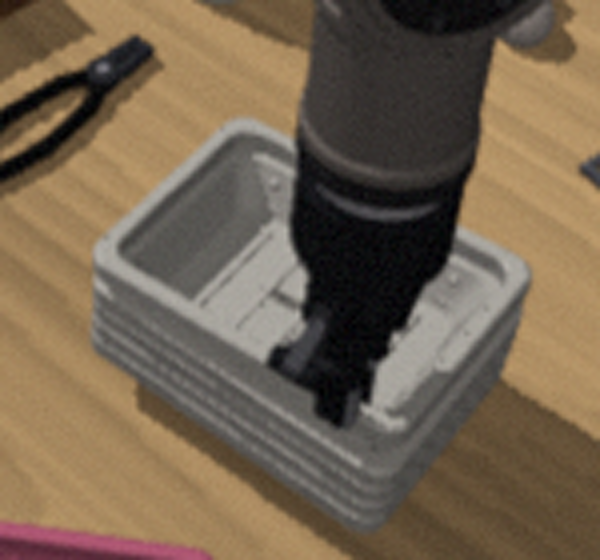

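```bash
python3 -c "
from h import *
s=optics.read_camera('side');a=cv2.imread('pics/side0.png')
f=lambda i:cv2.convertScaleAbs(cv2.resize(i[195:305,255:380],(400,352),interpolation=2),alpha=1.4)
t=optics.read_camera('top');b=cv2.imread('pics/top0.png')
g=lambda i:cv2.convertScaleAbs(cv2.resize(i[145:225,290:410],(366,244),interpolation=2),alpha=1.2)
top=np.hstack([f(a),f(s)]);bot2=np.hstack([g(b),g(t)]);bot2=cv2.copyMakeBorder(bot2,0,0,0,800-bot2.shape[1],0)
cv2.imwrite('pics/c4.png',np.vstack([top,bot2]))
"
```

```text
(no output)
```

View pics/c4.png

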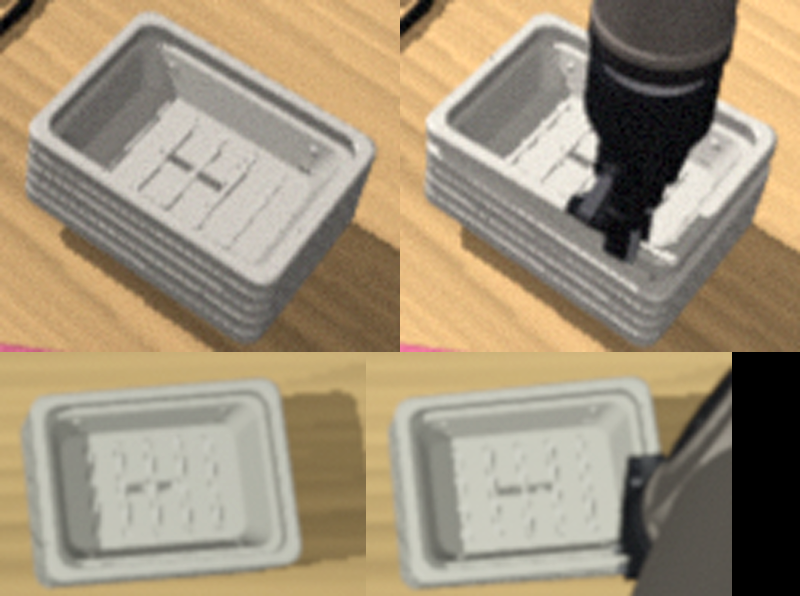

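Top tray: the near corner has risen about 20 px against the start view, to (660,262) on the right, and the far corner at (545,15) is unchanged. The load is about half a tray's weight, so it is peeled. Next I lift it slowly.

Request:
{"op": "drive_tool", "data": {
  "deltas": [
    {"gripper": 255,"offset": [0,0,-0.003],"angular": [0,0,0]},
    {"gripper": 255,"offset": [0,0,-0.006],"angular": [0,0,0]},
    {"gripper": 255,"offset": [0,0,-0.009],"angular": [0,0,0]},
    {"gripper": 255,"offset": [0,0,-0.012],"angular": [0,0,0]},
    {"gripper": 255,"offset": [0,0,-0.015],"angular": [0,0,0]}
  ]
}}

```text
t: 6.95
eef_pos: [0.4747, -0.2938, 0.2069]
tool_rot: [0.009, 0.682, 0.73, -0.048]
contact_force: [-0.2, 0.8, -1.4]
gripper_width: 0.083
grasp_force: 88.5
```

```bash
python3 -c "
from h import *
o=bot.get_obs();print(o['gripper_width'],o['contact_force'],o['torque'])
go(o['eef_pos']+[0,0,.09],3.9)
"
```

```text
0.08281962919655521 [-0.189   0.7857 -1.39  ] [-0.0128  0.0635 -0.0243]
t 6.95 p [ 0.4747 -0.2938  0.2069] q [-0.0768  0.4649  0.6168  1.9577 -0.2272  0.8161  0.7148] 
off [-0.0071 -0.0052 -0.0896] ang [-0.0736  0.1004 -0.0001]
```

Request:
{"op": "drive_tool", "data": {
  "deltas": [
    {"gripper": 255,"offset": [0,0,-0.01],"angular": [0,0,0]},
    {"gripper": 255,"offset": [-0.001,-0.001,-0.025],"angular": [-0.01,0.014,0]},
    {"gripper": 255,"offset": [-0.003,-0.002,-0.045],"angular": [-0.03,0.042,0]},
    {"gripper": 255,"offset": [-0.005,-0.004,-0.065],"angular": [-0.055,0.075,0]},
    {"gripper": 255,"offset": [-0.007,-0.005,-0.09],"angular": [-0.074,0.1,0]}
  ]
}}

```text
t: 7.45
eef_pos: [0.4743, -0.2937, 0.2981]
tool_rot: [-0.0, 0.683, 0.731, 0.0]
contact_force: [0.2, 0.1, -2.2]
gripper_width: 0.079
grasp_force: 88.4
```

```bash
python3 -c "
from h import *
o=bot.get_obs()
t=optics.read_camera('top');s=optics.read_camera('side')
cv2.imwrite('pics/c5.png',np.hstack([t[:,200:512],s[50:,:][:, 130:].copy()[:384]] if False else [cv2.resize(t[60:300,200:512],(400,308)),cv2.resize(s[60:330,160:512],(400,308))]))
print(o['gripper_width'],o['contact_force'],o['torque'],o['tool_rot'])
"
```

```text
0.07937368846623528 [ 0.2359  0.1403 -2.1616] [-0.119   0.1361 -0.0048] [-0.0003  0.6828  0.7306  0.0004]
```

View pics/c5.png

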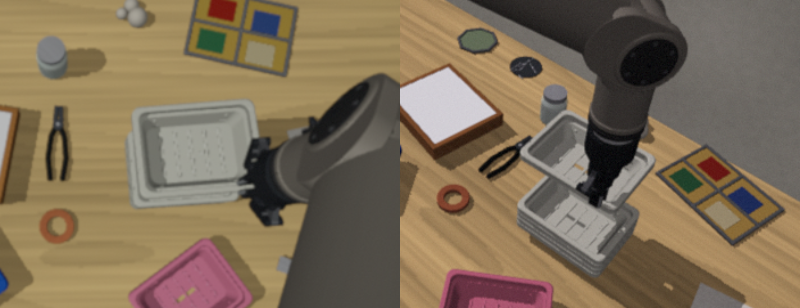

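Left: the single tray is held above the remaining four, which stand in place. Right: it hangs roughly level, at (590,160). Now the move over to the light box.

Request:
{"op": "drive_tool", "data": {
  "deltas": [
    {"gripper": 255,"offset": [0.01,0.002,0],"angular": [0,0,0]},
    {"gripper": 255,"offset": [0.03,0.0055,0],"angular": [0,0,0]},
    {"gripper": 255,"offset": [0.06,0.011,0],"angular": [0,0,0]},
    {"gripper": 255,"offset": [0.09,0.0165,0],"angular": [0,0,0]},
    {"gripper": 255,"offset": [0.12,0.022,0],"angular": [0,0,0]}
  ]
}}

```text
t: 8.05
eef_pos: [0.4881, -0.1698, 0.2957]
tool_rot: [-0.001, 0.682, 0.731, -0.001]
contact_force: [0.4, 0.5, -2.2]
gripper_width: 0.085
grasp_force: 88.5
```

Request:
{"op": "drive_tool", "data": {
  "deltas": [
    {"gripper": 255,"offset": [0.03,0.0055,0],"angular": [0,0,0]},
    {"gripper": 255,"offset": [0.06,0.011,0],"angular": [0,0,0]},
    {"gripper": 255,"offset": [0.09,0.0165,0],"angular": [0,0,0]},
    {"gripper": 255,"offset": [0.12,0.022,0],"angular": [0,0,0]},
    {"gripper": 255,"offset": [0.15,0.0275,0],"angular": [0,0,0]}
  ]
}}

```text
t: 8.55
eef_pos: [0.5048, -0.0184, 0.2957]
tool_rot: [-0.001, 0.682, 0.731, -0.001]
contact_force: [0.8, 0.3, -1.8]
gripper_width: 0.082
grasp_force: 88.5
```

```bash
python3 -c "
from h import *
o=bot.get_obs();go([.524,.153,.252],3.9);print(o['gripper_width'],o['contact_force'],o['torque'])"
```

```text
t 8.55 p [ 0.5048 -0.0184  0.2957] q [-0.5405  0.2199  0.5292  1.9905 -0.1333  0.9671  0.1239] 
off [0.1697 0.0311 0.0435] ang [-0.0031  0.0008  0.0018]
0.08188200904992744 [ 0.8441  0.2712 -1.7875] [-0.0965  0.0608 -0.0075]
```

Request:
{"op": "drive_tool", "data": {
  "deltas": [
    {"gripper": 255,"offset": [0.03,0.0055,0],"angular": [0,0,0]},
    {"gripper": 255,"offset": [0.06,0.011,0.005],"angular": [0,0,0]},
    {"gripper": 255,"offset": [0.09,0.0165,0.015],"angular": [0,0,0]},
    {"gripper": 255,"offset": [0.12,0.022,0.025],"angular": [0,0,0]},
    {"gripper": 255,"offset": [0.145,0.027,0.032],"angular": [0,0,0]}
  ]
}}

```text
t: 9.05
eef_pos: [0.5213, 0.1284, 0.2629]
tool_rot: [-0.001, 0.682, 0.732, -0.002]
contact_force: [0.4, -0.2, -1.7]
gripper_width: 0.086
grasp_force: 88.5
```

Request:
{"op": "drive_tool", "data": {
  "deltas": [
    {"gripper": 255,"offset": [0.015,0.003,0.006],"angular": [0,0,0]},
    {"gripper": 255,"offset": [0.024,0.004,0.011],"angular": [0,0,0]},
    {"gripper": 255,"offset": [0.024,0.004,0.011],"angular": [0,0,0]},
    {"gripper": 255,"offset": [0.024,0.004,0.011],"angular": [0,0,0]}
  ]
}}

```text
t: 9.45
eef_pos: [0.5252, 0.1485, 0.2539]
tool_rot: [0.0, 0.683, 0.73, -0.0]
contact_force: [1.0, 0.4, -1.5]
gripper_width: 0.085
grasp_force: 88.5
```

```bash
python3 -c "
from h import *
o=bot.get_obs();go([.524,.153,.252],3.9);print(o['gripper_width'],o['contact_force'],o['joint_vel'])
t=optics.read_camera('top');s=optics.read_camera('side')
cv2.imwrite('pics/side6.png',s);cv2.imwrite('pics/top6.png',t)
cv2.imwrite('pics/c6.png',np.hstack([cv2.resize(t[60:300,80:392],(400,308)),cv2.resize(s[60:330,20:372],(400,308))]))
"
```

```text
t 9.45 p [0.5252 0.1485 0.2539] q [-0.7416  0.3399  0.4351  1.94   -0.179   0.8996 -0.1497] 
off [ 0.0045 -0.0009  0.0019] ang [-0.0003  0.0016 -0.0016]
0.08468998574273029 [ 0.9967  0.357  -1.51  ] [ 0.0112 -0.0101  0.0106 -0.0033 -0.0012 -0.0009  0.0017]
```

View pics/c6.png

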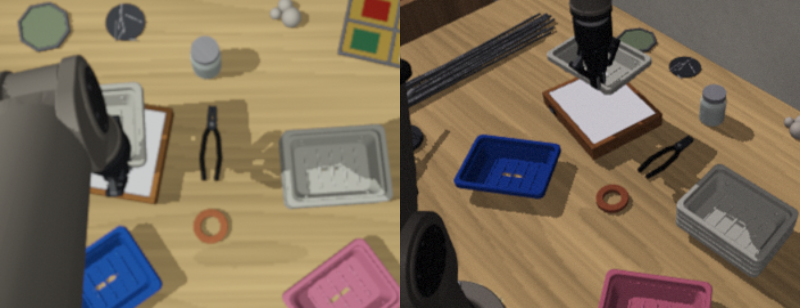

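```bash
python3 -c "
from h import *
o=bot.get_obs();p=o['eef_pos'];a=np.radians(3.9);ex=np.array([np.cos(a),np.sin(a)]);ey=np.array([-ex[1],ex[0]])
c=p[:2]+.07*ex+.066*ey;print('centre',c,'glass',[.589,.224])
P=np.array([np.append(c+sx*.075*ex+sy*.1*ey,p[2]-.062) for sx,sy in((1,1),(1,-1),(-1,-1),(-1,1))])
s=cv2.imread('pics/side6.png');t=cv2.imread('pics/top6.png')
for im,n in((s,'side'),(t,'top')):
    cv2.polylines(im,[(proj(n,P)*16).round().astype(int)],True,(0,255,0),1,cv2.LINE_AA,4)
cv2.imwrite('pics/c7.png',np.hstack([cv2.resize(s[80:180,130:255],(500,400),interpolation=2),cv2.resize(t[110:230,140:230],(300,400),interpolation=2)]))
"
```

```text
centre [0.5909 0.2188] glass [0.589, 0.224]
```

View pics/c7.png

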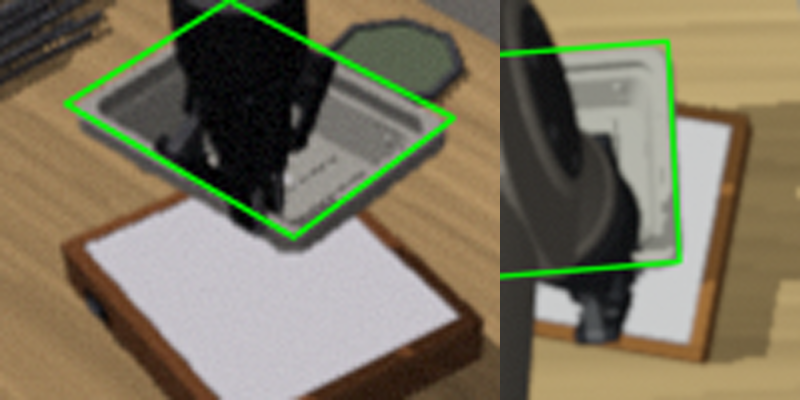

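The side view matches the predicted level outline at the near and left corners. The far +x side sags about 3 px, or 3–4°, at (445,130) against (453,118). I'll trim that out, settle and check.

Request:
{"op": "drive_tool", "data": {
  "deltas": [
    {"gripper": 255,"offset": [0.002,-0.002,0.001],"angular": [-0.035,0,0]},
    {"gripper": 255,"offset": [0.004,-0.005,0.003],"angular": [-0.075,0,0]},
    {"gripper": 255,"offset": [0.004,-0.005,0.003],"angular": [-0.075,0,0]},
    {"gripper": 255,"offset": [0.004,-0.005,0.003],"angular": [-0.075,0,0]},
    {"gripper": 255,"offset": [0.004,-0.005,0.003],"angular": [-0.075,0,0]}
  ]
}}

```text
t: 10.05
eef_pos: [0.5206, 0.153, 0.2514]
tool_rot: [0.02, 0.683, 0.73, 0.022]
contact_force: [-0.3, 0.5, -1.3]
gripper_width: 0.079
grasp_force: 88.5
```

Request:
{"op": "drive_tool", "data": {
  "deltas": [
    {"gripper": 255,"offset": [0,0,0],"angular": [0,0,0]},
    {"gripper": 255,"offset": [0,0,0],"angular": [0,0,0]},
    {"gripper": 255,"offset": [0,0,0],"angular": [0,0,0]},
    {"gripper": 255,"offset": [0,0,0],"angular": [0,0,0]}
  ]
}}

```text
t: 10.45
eef_pos: [0.5202, 0.1534, 0.2509]
tool_rot: [0.02, 0.682, 0.73, 0.021]
contact_force: [0.1, -0.3, -1.4]
gripper_width: 0.081
grasp_force: 88.5
```

```bash
python3 -c "
from h import *
o=bot.get_obs();p=o['eef_pos'];print(p,o['gripper_width'],o['grasp_force'],o['contact_force'],o['joint_vel'])
c=np.array([.589,.224]);a=np.radians(3.9);ex=np.array([np.cos(a),np.sin(a)]);ey=np.array([-ex[1],ex[0]])
P=np.array([np.append(c+sx*.075*ex+sy*.1*ey,.192) for sx,sy in((1,1),(1,-1),(-1,-1),(-1,1))])
s=optics.read_camera('side');t=optics.read_camera('top')
for im,n in((s,'side'),(t,'top')):
    cv2.polylines(im,[(proj(n,P)*16).round().astype(int)],True,(0,255,0),1,cv2.LINE_AA,4)
cv2.imwrite('pics/c8.png',np.hstack([cv2.resize(s[80:180,130:255],(500,400),interpolation=2),cv2.resize(t[110:230,140:230],(300,400),interpolation=2)]))
"
```

```text
[0.5202 0.1534 0.2509] 0.08147148854361011 88.4755289554596 [ 0.1231 -0.2544 -1.3501] [ 0.0002  0.0001 -0.001   0.0023 -0.001  -0.0006 -0.0009]
```

View pics/c8.png

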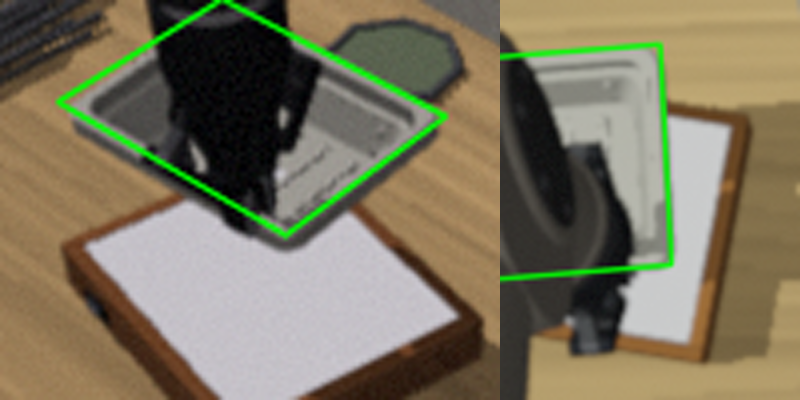

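The rim now matches the level, centred outline to within a pixel or so in both views, and the tray is still and clear of the box. I'm handing it in.

```bash
python3 -c "
from station import bot
print(bot.hand_in())"
```

```text
the job is handed in; nothing more can be done
None
```

I peeled the top tray off by its near corner and handed the job in at about 10.5 s; it is held level and steady, centred over the light box with its bottom about 10 cm above the glass. The four lower trays, jar, pliers and foil roll look to be where they started, and `hand_in()` gave no verdict.

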